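# Set out a door lock in fitting order

### The arm

A 6-joint arm with a two-finger parallel gripper is mounted at the origin on the work surface. World frame = base frame: x ahead of the robot, y to its left, z up, the work surface at z = 0. Lengths are in m, angles in rad, forces in N, time in s.
With the tool pointing down it reaches from about 0.225 to 0.875 m from the base axis. Payload 3.4 kg.
Tool frame: the origin (TCP) lies at the very end of the fingers, on their centre line; the grasp point (between the pads) lies 19 mm behind it; x points along the fingers, y is the direction in which the jaws open and shut, and the axes are right-handed (so a half turn about x gives the same grasp; the last joint's range is limited). The gripper opens to 85 mm and grips with 20 to 120 N. Pads are 22 mm wide; open, the fingers measure 114 mm over their backs; the gripper's body (76 mm by 85 mm) begins 54 mm behind the grasp point. The pads swing forward as they close: fully open they stand 13 mm farther back than shut.
Start: joints at [-1.428, 0.276, 1.505, -0, 1.361, -0.121], TCP at [0.15, -0.555, 0.231] pointing down, gripper open.
Joint ranges: [-2.89, 2.89], [-0.75, 2.08], [0.22, 2.7], [-1.18, 4.32], [0.11, 2.71], [-2.7, 2.7]. Speed limits (rad/s): [2.57, 2.57, 3.14, 3.14, 3.14, 3.14].

### API

Orientations are given as a unit quaternion [w, x, y, z].
In Python, from rig import manip gives the robot as it stands. The module is installed in compiled form; this text tells all that it offers.
- The arm moves only by the tool play_rows, never from a script. Its argument "plan" is a list that holds one entry, the list of rows, each a list of 5 numbers: the closure, from 0 (fully open) to 1 (shut), then the shift along the tool's x, y, z in m, then the turn about the tool's x in degrees. A call has 1 to 12 rows; each row is the pose to reach, as a shift and turn from the pose measured when the call began, along the tool's axes at that moment; what a row does not reach only later rows make up. A row lasts 1/10 s, in which the tool goes at most 50 mm and 8.59 degrees, less where a joint would pass 70% of its speed; a pose out of reach is approached as far as the arm can. A call with a gripper value outside its range is refused whole. The fingers move at their own pace and stop on an object; "grip_force" is the grip in N (left out, the last holds). Time passes only in rows, so rows that repeat a pose let the fingers close. It gives the time, the measured TCP pose, the force and the opening at its end, in the units of the state.
- manip.get_state(): the state, without advancing time (a new reading comes with each control period).
- manip.get_image(name): name is "scene" or "top" or "wrist"; returns (picture, depth): 480x640x3 uint8, red, green, blue; 480x640 float32, m along the optical axis (not along the pixel's ray), 0 where there is no reading.
- manip.camera_params(name): a dict with "intrinsics" (3x3 intrinsics, pixels), "R" (3x3) and "t" (3): a world point X has camera coordinates R X + t; the wrist camera has in their place "mount" (4x4, takes a point from camera to tool coordinates, whose origin is the TCP and whose axes are the tool frame's). Camera axes: x right, y down, z forward; pixel columns grow to the right and rows downward; lengths in m; the calibration is good to about 2 mm. A picture is of the moment at which its call begins: read the wrist's pose just before it. camera_params takes no time and is no camera call.
- manip.sign_off(): hands the job in, once; it reports no verdict.
The state is a dict: "clock": time; "qpos": joint angles; "qd": joint speeds; "effort": joint torques, N m; "position": TCP position; "ee_rot": TCP orientation; "contact_force": force on the tool from outside, world axes, zero at the start; "moment": the same for the moment, N m; "width": finger opening in m.
Only numpy, scipy, OpenCV 4.12 (cv2) and the standard library are available. Lean on these libraries where they do the work, as an engineer would, in place of code of your own. Each camera call takes 0.05 s, during which the arm holds its last target.

### The job

Set out the lock parts on the three cork pads in fitting order, starting from the bench vice: the lock case centred on the pad next to the vice, the door knob centred on the middle pad, and the brass lock cylinder centred on the pad farthest from the vice, all upright as they stand now. Then put the screw tin on top of the lock case, centred on it and right way up. Leave the red-lidded jar where it is.

Things in the scene. Friction and masses are not known exactly. Their poses are not given: they have to be found in the camera images.
- lock_case_center (a point): Rim lock case: flat grey painted metal box, 76 mm long (x) x 54 mm wide (y) x 24 mm high, 0.4 kg, flat on top, with a steel latch bolt sticking out 12 mm from its +x end. Grip across the 54 mm width. Loose, lies flat at the start (z up). Point: the centre of the box (bolt not counted), half-way up
- cylinder_center (a point): Lock cylinder: plain upright brass cylinder, diameter 34 mm, 40 mm high, 0.2 kg, dark keyway in its top. Loose, stands upright at the start (z up). Point: its centre, half-way up
- knob_center (a point): Steel door knob on its square rose: rose plate 60 x 60 x 8 mm at the bottom, thin neck, round knob head of diameter 50 mm, widest from 34 to 48 mm above the underside; 60 mm high in all, 0.3 kg. Grip it by the head. Loose, stands upright at the start (z up). Point: its centre, half-way up (30 mm above the underside; the middle of the head's grip is 11 mm higher)
- tin_center (a point): Screw tin: closed flat round metal tin, diameter 53 mm, 30 mm high, 0.12 kg. Loose, stands upright at the start (z up). Point: its centre, half-way up
- pad_a_top (a point): One of three identical square cork pads, 84 x 84 mm, in a row (about 115 mm apart) on a black rubber strip 130 x 370 mm; fixed. Point: the centre of the pad's top face, 6 mm above the table. z up, x and y along its edges. Which letter lies where in the row changes from start to start
- pad_b_top (a point): One of three identical square cork pads, 84 x 84 mm, in a row (about 115 mm apart) on a black rubber strip 130 x 370 mm; fixed. Point: the centre of the pad's top face, 6 mm above the table. z up, x and y along its edges. Which letter lies where in the row changes from start to start
- pad_c_top (a point): One of three identical square cork pads, 84 x 84 mm, in a row (about 115 mm apart) on a black rubber strip 130 x 370 mm; fixed. Point: the centre of the pad's top face, 6 mm above the table. z up, x and y along its edges. Which letter lies where in the row changes from start to start
- vice: Small grey bench vice, base 100 x 86 mm, 75 mm high, with a screw and cross bar reaching 68 mm towards its -x side (away from the robot); fixed beside one end of the row of pads (either end), its centre about 140 mm from the centre of the nearest pad. Origin: centre of its underside, on the table
- jar_center (a point): Pale translucent jar with red lid, diameter 72 mm, 85 mm high, loose bystander standing at the end of the row opposite the vice, about 140 mm from the nearest pad's centre. Not to be moved. Point: its centre, half-way up

How it is judged:
By the outcome, as a careful person would: the job done as asked, in the order asked, and still so for the second after the job is handed in, with the robot touching nothing.
It also fails if it takes over 96 s, if anything falls off the work surface, if the arm or the gripper's body presses on something with over 40 N, if the wrist force passes 120 N, or if a joint passes its speed limit or range.

## Working session

There is one attempt and no reset: what is moved stays moved. The work goes in short steps, Python scripts to look and compute and a tool call to move; the robot and the scene stay as the last step left them, time stands still between calls to the robot, and variables do not carry over. Pictures are saved under pics/ and viewed, and the job is handed in when it is done.

Besides the shell and the picture viewer there is one more tool, called in YAML: its name, and indented under it one key for each argument. play_rows: Moves the arm, as the interface text tells. Its arguments: {"type":"object","properties":{"plan":{"type":"array","items":{"type":"array","items":{"type":"array","items":{"type":"number"}}}},"grip_force":{"type":"number"}},"required":["plan"]}

```bash
mkdir -p pics; ls; python3 - <<'E'
from rig import manip
import cv2,numpy as np
s=manip.get_state();print({k:np.round(v,4).tolist() for k,v in s.items()})
for n in("scene","top"):
    p=manip.camera_params(n);print(n,{k:np.round(v,4).tolist() for k,v in p.items()})
    im,d=manip.get_image(n);cv2.imwrite(f"pics/{n}0.png",im[:,:,::-1]);np.savez(f"{n}0.npz",im=im,d=d)
print(manip.camera_params("wrist"))
E
```

```text
pics
{'clock': 0.0, 'qpos': [-1.428, 0.2766, 1.5062, 0.0, 1.3607, -0.121], 'qd': [0.0016, -0.001, 0.0005, 0.0009, 0.0013, 0.0001], 'effort': [-0.0009, -41.6774, -24.5802, -0.0003, 0.011, 0.0], 'position': [0.1498, -0.5546, 0.2304], 'ee_rot': [0.0923, 0.701, 0.0936, -0.701], 'contact_force': [0.2681, 0.4515, 0.1993], 'moment': [-0.0054, 0.0411, 0.0017], 'width': 0.0856}
scene {'intrinsics': [[552.8569, 0.0, 325.0736], [0.0, 552.8569, 240.035], [0.0, 0.0, 1.0]], 'R': [[0.3081, 0.9513, 0.0132], [0.5205, -0.1569, -0.8393], [-0.7963, 0.2654, -0.5435]], 't': [-0.1622, -0.2416, 1.5155]}
top {'intrinsics': [[595.8264, 0.0, 320.2073], [0.0, 595.8264, 235.4878], [0.0, 0.0, 1.0]], 'R': [[-0.0004, -1.0, 0.0079], [-0.9936, -0.0005, -0.113], [0.113, -0.0079, -0.9936]], 't': [0.0094, 0.5413, 1.0857]}
{'intrinsics': array([[338.44156189,   0.        , 325.48036399],
       [  0.        , 338.44156189, 238.32280877],
       [  0.        ,   0.        ,   1.        ]]), 'mount': array([[ 5.49693272e-04, -3.15755220e-01,  9.48840523e-01,
        -1.42645747e-01],
       [ 9.99999771e-01, -2.01307957e-04, -6.46322716e-04,
         1.09246097e-03],
       [ 3.95088919e-04,  9.48840661e-01,  3.15755037e-01,
        -8.02712857e-02],
       [ 0.00000000e+00,  0.00000000e+00,  0.00000000e+00,
         1.00000000e+00]])}
```

View pics/scene0.png

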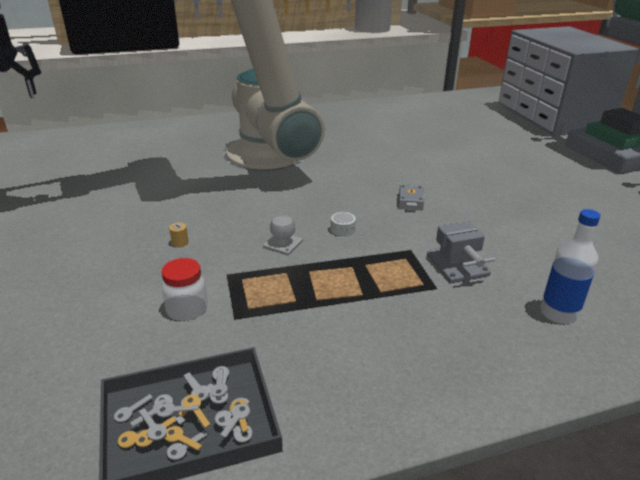

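View pics/top0.png

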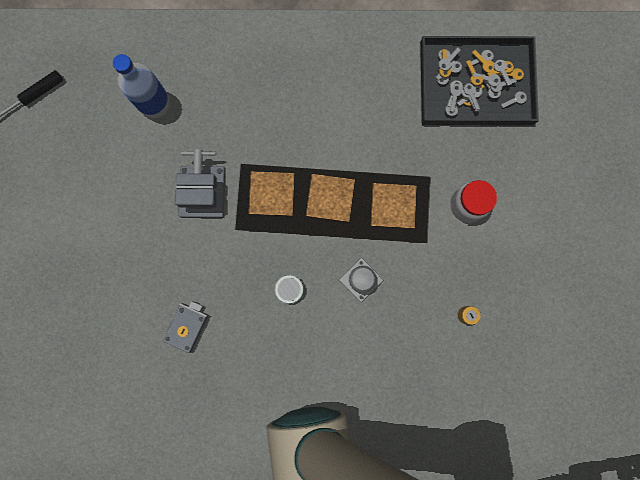

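The vice is at the left (+y) end of the top view, about (200,192), with the pads at about (272,194), (331,198) and (394,205). The jar is at (478,198), the case at (187,328), the tin at (289,290), the knob at (362,280) and the cylinder at (471,315). I'll enlarge both views to read the points more closely.

```bash
python3 - <<'E'
import cv2,numpy as np
def crop(n,x0,y0,w,h,out,k):
    im=np.load(n+"0.npz")["im"][:,:,::-1]
    c=cv2.resize(im[y0:y0+h,x0:x0+w],None,fx=k,fy=k,interpolation=cv2.INTER_CUBIC)
    for x in range((x0+9)//10*10,x0+w,10):
        cv2.line(c,(int((x-x0+.5)*k),0),(int((x-x0+.5)*k),6 if x%50 else 14),(0,0,255),1)
        if x%20==0: cv2.putText(c,str(x),(int((x-x0+.5)*k)-10,25),0,.35,(0,0,255),1)
    for y in range((y0+9)//10*10,y0+h,10):
        cv2.line(c,(0,int((y-y0+.5)*k)),(6,int((y-y0+.5)*k)),(0,0,255),1)
        if y%20==0: cv2.putText(c,str(y),(8,int((y-y0+.5)*k)+4),0,.35,(0,0,255),1)
    cv2.imwrite("pics/"+out,c); print(c.shape)
crop("top",230,155,205,95,"t_pads.png",3.9)
crop("top",155,265,150,95,"t_left.png",5.3)
crop("top",335,250,150,95,"t_right.png",5.3)
crop("scene",220,180,220,140,"s_mid.png",3.6)
E
```

```text
(370, 800, 3)
(504, 795, 3)
(504, 795, 3)
(504, 792, 3)
```

View pics/t_pads.png

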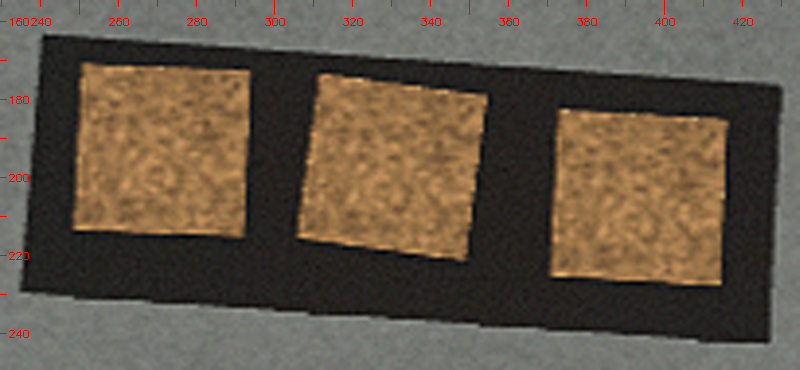

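View pics/t_left.png

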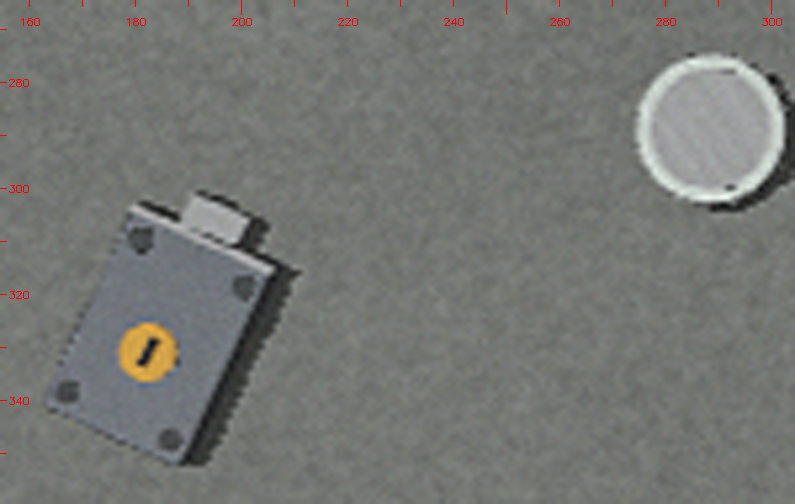

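View pics/t_right.png

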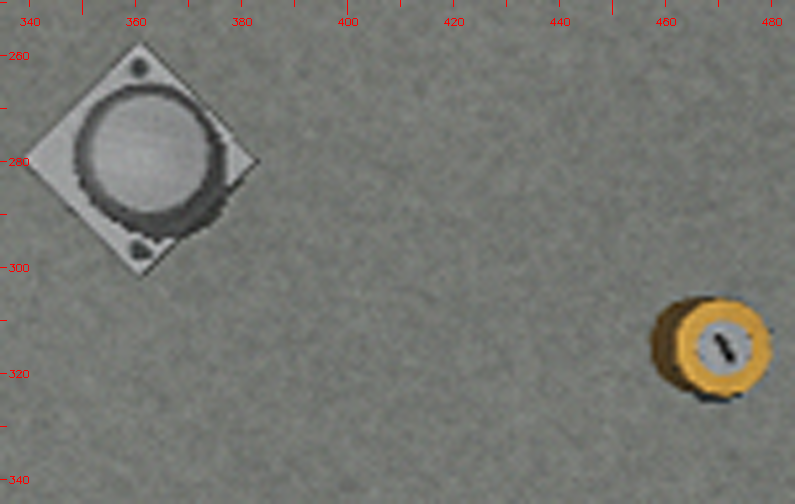

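View pics/s_mid.png

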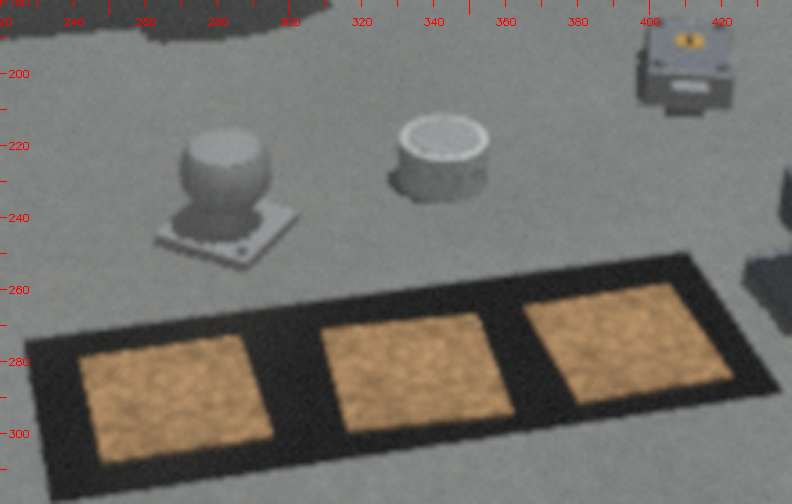

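```bash
python3 - <<'E'
import cv2,numpy as np
def crop(n,x0,y0,w,h,k):
    im=np.load(n+"0.npz")["im"][:,:,::-1]
    c=cv2.resize(im[y0:y0+h,x0:x0+w],None,fx=k,fy=k,interpolation=cv2.INTER_CUBIC)
    for x in range((x0+4)//5*5,x0+w,5):
        cv2.line(c,(int((x-x0+.5)*k),0),(int((x-x0+.5)*k),6),(0,0,255),1)
        if x%10==0:cv2.putText(c,str(x),(int((x-x0+.5)*k)-10,20),0,.35,(0,0,255),1)
    for y in range((y0+4)//5*5,y0+h,5):
        cv2.line(c,(0,int((y-y0+.5)*k)),(6,int((y-y0+.5)*k)),(0,0,255),1)
        if y%10==0:cv2.putText(c,str(y),(8,int((y-y0+.5)*k)+4),0,.35,(0,0,255),1)
    return c
a=crop("scene",390,175,40,40,10);b=crop("scene",160,215,40,40,10)
cv2.imwrite("pics/s_cc.png",np.hstack([a,b]))
E
```

```text
(no output)
```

View pics/s_cc.png

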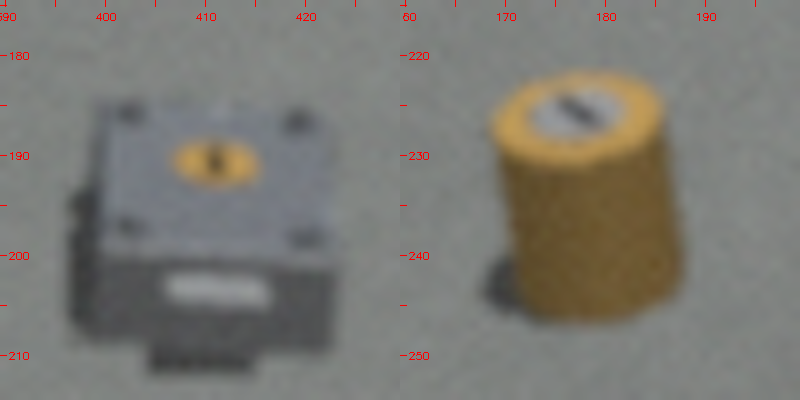

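```bash
cat > h.py <<'E'
import numpy as np,cv2
from rig import manip
P={n:manip.camera_params(n) for n in("scene","top","wrist")}
def M(n): p=P[n]; return p["intrinsics"]@np.c_[p["R"],p["t"]]
def tri(a,b,na="top",nb="scene",Ma=None,Mb=None):
    Ma=M(na) if Ma is None else Ma; Mb=M(nb) if Mb is None else Mb
    X=cv2.triangulatePoints(Ma,Mb,np.array(a,float).reshape(-1,2).T,np.array(b,float).reshape(-1,2).T)
    return (X[:3]/X[3]).T
def onz(px,z,Mx):  # intersect pixel rays with plane z
    px=np.array(px,float).reshape(-1,2);H=np.c_[Mx[:,0],Mx[:,1],Mx[:,2]*z+Mx[:,3]]
    q=np.linalg.inv(H)@np.c_[px,np.ones(len(px))].T
    return (q[:2]/q[2]).T
def c2p(p,x0,y0,k): return np.array(p,float)/k+[x0-.5,y0-.5]
def wristM(s):
    from scipy.spatial.transform import Rotation as Rt
    w,x,y,z=s["ee_rot"];T=np.eye(4);T[:3,:3]=Rt.from_quat([x,y,z,w]).as_matrix();T[:3,3]=s["position"]
    C=np.linalg.inv(T@P["wrist"]["mount"]); return P["wrist"]["intrinsics"]@C[:3],T
E
cat > m0.py <<'E'
from h import *
np.set_printoptions(precision=4,suppress=True)
tp=lambda p:c2p(p,230,155,3.9); tl=lambda p:c2p(p,155,265,5.3); tr=lambda p:c2p(p,335,250,5.3)
sm=lambda p:c2p(p,220,180,3.6); sc=lambda p:c2p(p,390,175,10); sb=lambda p:c2p(p,160,215,10)
pads={"near":([(82,64),(251,71),(245,237),(73,230)],[(733,378),(580,404),(524,305),(671,284)]),
"mid":([(319,74),(488,95),(465,262),(298,238)],[(514,413),(350,433),(322,327),(480,314)]),
"far":([(559,108),(728,120),(722,286),(550,276)],[(273,437),(101,464),(79,357),(240,336)])}
def fit(X): # corners order +x+y,+x-y,-x-y,-x+y
    e=(X[0]-X[3]+X[1]-X[2]); f=(X[0]-X[1]+X[3]-X[2])
    print("   yaw x-edge %.2f y-edge %.2f deg, len %.4f %.4f"%(np.degrees(np.arctan2(e[1],e[0])),np.degrees(np.arctan2(-f[0],f[1])),np.linalg.norm(e[:2])/2,np.linalg.norm(f[:2])/2))
for n,(a,b) in pads.items():
    X=tri(tp(a),sm(b));print(n,X.mean(0),X[:,2]);Y=onz(tp(a),.006,M("top"));S=onz(sm(b),.006,M("scene"));print("  top",Y.mean(0),"scene",S.mean(0));fit(Y);fit(S)
a=tl([(141,240),(244,288),(170,440),(67,391),(148,352)]);b=sc([(305,237),(130,226),(130,113),(298,122),(215,163)])
X=tri(a,b);print("case screws",X.tolist());Y=onz(a,.024,M("top"));print(Y[:4].mean(0));fit(Y)
Y=onz(tl([(134,211),(271,275),(183,464),(47,403)]),.024,M("top"));print(" case corners",Y.mean(0));fit(Y)
print("tin",tri(tl([(711,129)]),sm([(444,138)])),onz(tl([(711,129)]),.03,M("top")))
a=tr([(140,42),(259,161),(24,158)]);b=sm([(246,264),(155,237),(298,213)])
print("rose",tri(a,b))
Y=onz(tr([(24,158),(140,42),(259,161),(141,276)]),.008,M("top"));print(Y.mean(0));fit(Y)
print("knob top disc",onz(tr([(148,152)]),.06,M("top")))
print("cyl",tri(tr([(723,349)]),sb([(178,118)])),onz(tr([(723,349)]),.04,M("top")))
for n in("top",):
  d=np.load("top0.npz")["d"];R,t,K=P[n]["R"],P[n]["t"],P[n]["intrinsics"]
  for nm,(u,v) in dict(pn=(272,194),pm=(331,198),pf=(394,205),case=(187,325),tin=(289,289),knob=(362,279),cyl=(475,315),jar=(480,197),vice=(200,192)).items():
    z=np.median(d[v-2:v+3,u-2:u+3]);print(nm,R.T@(z*np.linalg.inv(K)@[u,v,1]-t))
E
python3 m0.py
```

```text
near [0.6267 0.1035 0.0047] [0.0035 0.0034 0.0066 0.0055]
  top [0.6266 0.1037] scene [0.6281 0.1024]
   yaw x-edge -2.04 y-edge -2.33 deg, len 0.0834 0.0844
   yaw x-edge -3.22 y-edge -2.74 deg, len 0.0870 0.0836
mid [ 0.6185 -0.0101  0.005 ] [0.0043 0.0035 0.0064 0.0058]
  top [ 0.6183 -0.01  ] scene [ 0.6196 -0.0107]
   yaw x-edge -7.60 y-edge -7.67 deg, len 0.0838 0.0839
   yaw x-edge -8.29 y-edge -7.56 deg, len 0.0870 0.0838
far [ 0.6034 -0.133   0.0045] [0.0041 0.0031 0.006  0.0048]
  top [ 0.6032 -0.1322] scene [ 0.6049 -0.134 ]
   yaw x-edge -3.36 y-edge -3.69 deg, len 0.0837 0.0845
   yaw x-edge -3.78 y-edge -3.72 deg, len 0.0861 0.0839
case screws [[0.40291920016238675, 0.2665280690895953, 0.02518634908066466], [0.38637719501883383, 0.23048129333660522, 0.024929431542821213], [0.33394706875527436, 0.25492583505047917, 0.02413676660410392], [0.3507081837440326, 0.2907064328988599, 0.024882627938792718], [0.3641058489136351, 0.26290138003844493, 0.024971399622856202]]
[0.3688 0.2615]
   yaw x-edge -25.07 y-edge -24.78 deg, len 0.0577 0.0400
 case corners [0.3693 0.2604]
   yaw x-edge -23.68 y-edge -24.19 deg, len 0.0717 0.0527
tin [[0.4415 0.0674 0.0292]] [[0.4417 0.068 ]]
rose [[ 0.5019 -0.0689  0.0061]
 [ 0.4593 -0.111   0.005 ]
 [ 0.4601 -0.0271  0.0059]]
[ 0.4599 -0.0683]
   yaw x-edge 44.71 y-edge 44.33 deg, len 0.0596 0.0590
knob top disc [[ 0.4602 -0.0667]]
cyl [[ 0.3928 -0.2681  0.0386]] [[ 0.393  -0.2668]]
pn [0.6247 0.1022 0.0055]
pm [ 0.617  -0.0116  0.0055]
pf [ 0.6033 -0.133   0.0064]
case [0.3753 0.2558 0.0245]
tin [0.4414 0.0673 0.031 ]
knob [ 0.4587 -0.066   0.0596]
cyl [ 0.3936 -0.2741  0.0409]
jar [ 0.6049 -0.2776  0.0851]
vice [0.6154 0.2275 0.0748]
```

The two views agree: pad tops come out at 5–6 mm, the case at 25, the tin at 30 and the cylinder at 39–40 mm, and the sizes fit. The case's bolt points to +x/−y (yaw about −24°). Next is a helper that turns a world goal into tool shifts.

```bash
cat >> h.py <<'E'
def goto(x,y,z,yaw=None,s=None):
    """yaw: world direction (deg) of tool y, mod 180; prints shift in tool axes and both turn options"""
    s=s or manip.get_state(); _,T=wristM(s); R=T[:3,:3]
    sh=R.T@(np.array([x,y,z])-T[:3,3])
    cy=np.degrees(np.arctan2(R[1,1],R[0,1]))
    out="shift mm %s cur yaw(tool y) %.2f tilt %.2f deg"%(np.round(sh*1000,1),cy,np.degrees(np.arccos(-R[2,0])))
    if yaw is not None:
        d=(yaw-cy+90)%180-90
        for k in(d,d-180 if d>0 else d+180):
            turn=-k; dj1=np.degrees(np.arctan2(y,x))-np.degrees(s["qpos"][0])
            out+="\n  turn %.2f -> j6 about %.0f or %.0f"%(turn,np.degrees(s["qpos"][5])+turn+dj1,np.degrees(s["qpos"][5])-turn-dj1)
    print(out)
E
python3 - <<'E'
from h import *
s=manip.get_state();_,T=wristM(s);print(np.round(T,3))
goto(.40,-.10,.23)
goto(.369,.261,.20,66)
E
```

```text
[[-0.     0.261 -0.965  0.15 ]
 [ 0.002 -0.965 -0.261 -0.555]
 [-1.    -0.002 -0.     0.231]
 [ 0.     0.     0.     1.   ]]
shift mm [   1.2 -373.7 -360. ] cur yaw(tool y) -74.89 tilt 0.10 deg
shift mm [  31.8 -730.2 -424.2] cur yaw(tool y) -74.89 tilt 0.10 deg
  turn 39.11 -> j6 about 149 or -163
  turn -140.89 -> j6 about -31 or 17
```

play_rows:
  plan:
    - [[0,0,-0.034,-0.033,-6],[0,0,-0.068,-0.066,-12],[0,0,-0.102,-0.098,-19],[0,0,-0.136,-0.131,-25],[0,0,-0.17,-0.164,-31],[0,0,-0.204,-0.196,-38],[0,0,-0.238,-0.229,-44],[0,0,-0.272,-0.262,-51],[0,0,-0.306,-0.295,-57],[0,0,-0.34,-0.327,-64],[0,0,-0.374,-0.36,-70],[0,0,-0.374,-0.36,-70]]

```text
clock: 1.3
position: [0.4016, -0.0945, 0.231]
ee_rot: [0.48, 0.52, 0.482, -0.517]
contact_force: [-0.5, -1.0, -0.2]
width: 0.0854
```

```bash
python3 - <<'E'
from h import *
goto(.369,.261,.18,65.7)
E
```

```text
shift mm [  52.7  -59.4 -351.7] cur yaw(tool y) -4.34 tilt 0.28 deg
  turn -70.04 -> j6 about -31 or -7
  turn 109.96 -> j6 about 149 or -187
```

play_rows:
  plan:
    - [[0,0.005,-0.006,-0.032,-6],[0,0.01,-0.012,-0.064,-13],[0,0.015,-0.018,-0.096,-19],[0,0.02,-0.024,-0.128,-25],[0,0.025,-0.03,-0.16,-32],[0,0.03,-0.036,-0.192,-38],[0,0.035,-0.042,-0.224,-44],[0,0.04,-0.048,-0.256,-51],[0,0.045,-0.054,-0.288,-57],[0,0.05,-0.057,-0.32,-64],[0,0.053,-0.059,-0.352,-70],[0,0.053,-0.059,-0.352,-70]]

```text
clock: 2.5
position: [0.3697, 0.2634, 0.1791]
ee_rot: [0.691, 0.15, 0.692, -0.146]
contact_force: [0.0, -0.9, 0.4]
width: 0.0852
```

```bash
cat >> h.py <<'E'
def snap(name):
    s=manip.get_state(); im,d=manip.get_image("wrist"); cv2.imwrite(f"pics/{name}.png",im[:,:,::-1]); np.savez(name+".npz",im=im,d=d,M=wristM(s)[0]); return s
E
python3 - <<'E'
from h import *
s=snap("w_case");print(s["clock"],s["position"])
E
```

```text
2.5 [0.36971633 0.26338108 0.17906766]
```

View pics/w_case.png

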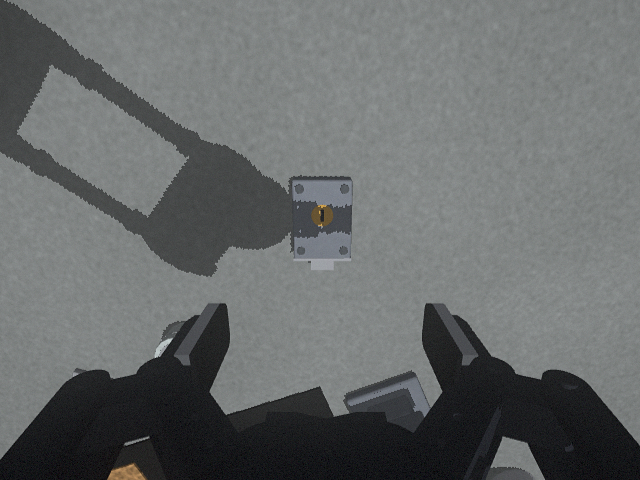

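The wrist view shows the case squared up to the jaws, with its screws at about (299,189), (344,189), (343,251) and (300,251) and the bolt pointing down the image. I'll check its position in an enlarged crop.

```bash
cat >> h.py <<'E'
def zoom(npz,x0,y0,w,h,k,out):
    im=np.load(npz+".npz")["im"][:,:,::-1]
    c=cv2.resize(im[y0:y0+h,x0:x0+w],None,fx=k,fy=k,interpolation=cv2.INTER_CUBIC);cv2.imwrite(f"pics/{out}.png",c)
E
python3 -c "
from h import *
zoom('w_case',280,165,85,115,5,'w_case_z')"
```

```text
(no output)
```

View pics/w_case_z.png

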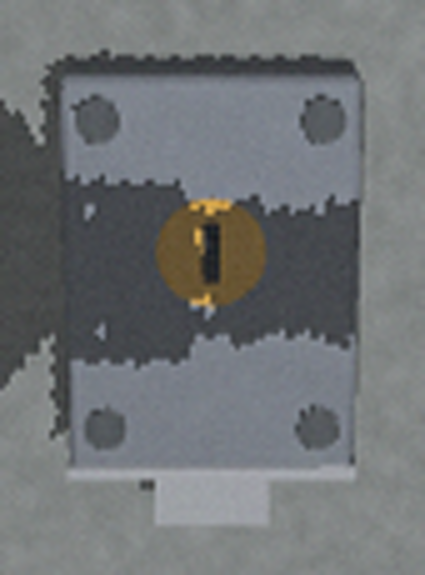

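```bash
python3 - <<'E'
from h import *
Mw=np.load("w_case.npz")["M"]
q=c2p([(64,75),(362,75),(355,467),(70,468)],280,165,5);r=c2p([(97,120),(322,120),(317,428),(106,429)],280,165,5)
for p in(q,r):
    Y=onz(p,.024,Mw);e=Y[2]+Y[3]-Y[0]-Y[1];f=Y[0]+Y[3]-Y[1]-Y[2]
    print(np.round(Y,4).tolist(),Y.mean(0),np.degrees(np.arctan2(e[1],e[0])),np.linalg.norm(e)/2,np.linalg.norm(f)/2)
# triangulate screws wrist+top: order wrist: (-x,?)...
a=c2p([(244,288),(141,240),(67,391),(170,440)],155,265,5.3)
print(np.round(tri(a,r[[3,2,1,0]],"top",None,None,Mw),4), np.round(tri(a,r[[2,3,0,1]],"top",None,None,Mw),4))
goto(.3695,.2612,.003,65.7)
E
```

```text
[[0.324, 0.2515], [0.3455, 0.2991], [0.413, 0.2693], [0.391, 0.2202]] [0.36837435 0.26003571] -24.43616788791715 0.07390443338546956 0.05305867398033616
[[0.3335, 0.2533], [0.3499, 0.2896], [0.4028, 0.2659], [0.3867, 0.2297]] [0.3682371  0.25964929] -24.030913313816093 0.058123213700581114 0.03967665371577417
[[0.3865 0.2306 0.0263]
 [0.403  0.2669 0.0256]
 [0.3508 0.2909 0.0264]
 [0.3341 0.2546 0.028 ]] [[ 0.3916  0.2421  0.0054]
 [ 0.3968  0.2533  0.0645]
 [ 0.3475  0.2728  0.0868]
 [ 0.3376  0.2693 -0.0092]]
shift mm [176.1  -0.9   0.6] cur yaw(tool y) 65.72 tilt 0.21 deg
  turn 0.02 -> j6 about -31 or -48
  turn -179.98 -> j6 about -211 or 132
```

```bash
python3 - <<'E'
from h import *
goto(.3687,.2605,.003,65.8)
E
```

```text
shift mm [ 1.761e+02 -1.800e+00  1.000e-01] cur yaw(tool y) 65.72 tilt 0.21 deg
  turn -0.08 -> j6 about -31 or -48
  turn 179.92 -> j6 about 149 or -228
```

play_rows:
  plan:
    - [[0,0.04,-0.002,0,0],[0,0.08,-0.002,0,0],[0,0.12,-0.002,0,0],[0,0.145,-0.002,0,0],[0,0.16,-0.002,0,0],[0,0.17,-0.002,0,0],[0,0.175,-0.002,0,0],[0,0.175,-0.002,0,0]]

```text
clock: 3.35
position: [0.3687, 0.2598, 0.0041]
ee_rot: [0.691, 0.15, 0.692, -0.148]
contact_force: [0.4, 0.9, 0.2]
width: 0.0855
```

play_rows:
  plan:
    - [[0.5,0,0,0,0],[1,0,0,0,0],[1,0,0,0,0],[1,0,0,0,0],[1,0,0,0,0],[1,0,0,0,0],[1,0,0,0,0],[1,0,0,0,0]]
  grip_force: 40

```text
clock: 4.15
position: [0.3696, 0.2602, 0.0051]
ee_rot: [0.692, 0.151, 0.691, -0.147]
contact_force: [0.3, -0.0, 4.6]
width: 0.0529
```

play_rows:
  plan:
    - [[1,-0.01,0,0,0],[1,-0.03,0,0,0],[1,-0.06,0,0,0],[1,-0.1,0,0,0],[1,-0.14,0,0,0],[1,-0.14,0,0,0]]

```text
clock: 4.75
position: [0.3725, 0.2613, 0.1505]
ee_rot: [0.695, 0.153, 0.688, -0.145]
contact_force: [0.2, 0.5, -3.1]
width: 0.0533
```

```bash
python3 - <<'E'
from h import *
goto(.6268,.1033,.13,87.5)
E
```

```text
shift mm [ 22.1 -39.6 296.6] cur yaw(tool y) 65.68 tilt 0.90 deg
  turn -21.82 -> j6 about -78 or -1
  turn 158.18 -> j6 about 102 or -181
```

play_rows:
  plan:
    - [[1,0,-0.005,0.035,-3],[1,0,-0.01,0.075,-6],[1,0.005,-0.016,0.115,-9],[1,0.01,-0.022,0.155,-12],[1,0.015,-0.028,0.195,-15],[1,0.02,-0.033,0.235,-18],[1,0.022,-0.037,0.27,-20],[1,0.022,-0.04,0.297,-22],[1,0.022,-0.04,0.297,-22],[1,0.022,-0.04,0.297,-22]]

```text
clock: 5.75
position: [0.6257, 0.1024, 0.1282]
ee_rot: [0.71, 0.018, 0.704, -0.011]
contact_force: [-0.7, 0.1, -3.6]
width: 0.0531
```

```bash
python3 - <<'E'
from h import *
s=snap("w_p1");print(s["clock"])
goto(.6268,.1033,.012,87.5,s)
zoom("w_p1",120,150,400,300,2,"w_p1_z")
E
```

```text
5.75
shift mm [116.2  -0.2   0.2] cur yaw(tool y) 87.61 tilt 0.72 deg
  turn 0.11 -> j6 about -78 or -92
  turn -179.89 -> j6 about -258 or 88
```

View pics/w_p1_z.png

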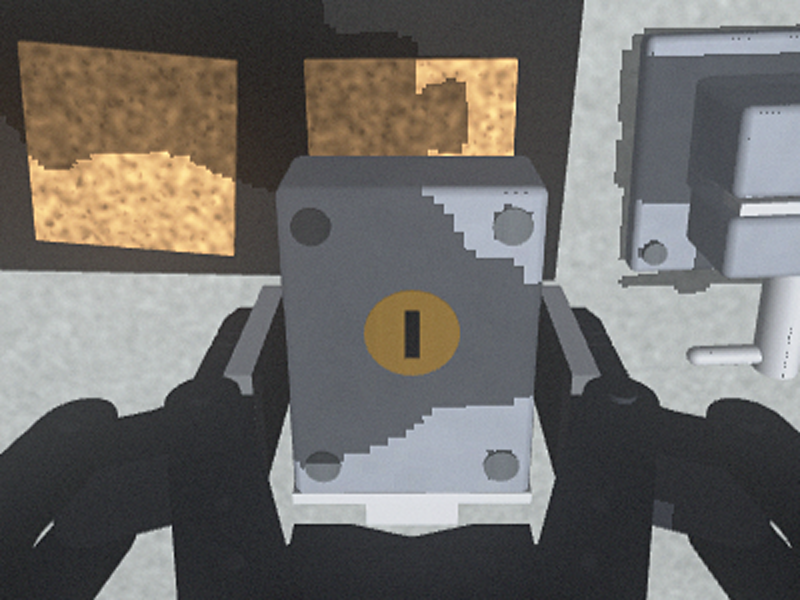

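The case sits straight in the jaws. The near pad shows behind it with its upper edge from (304,60) to (517,59) in the zoom, and the mid pad is fully visible. I'll measure the case in the hand and both pads from this view.

```bash
python3 - <<'E'
from h import *
Mw=np.load("w_p1.npz")["M"];s=manip.get_state()
z=s["position"][2]+.019
r=c2p([(310,226),(513,226),(500,466),(322,466)],120,150,2)
Y=onz(r,z,Mw);e=Y[2]+Y[3]-Y[0]-Y[1];f=Y[0]+Y[3]-Y[1]-Y[2]
print(s["position"],Y.mean(0),np.degrees(np.arctan2(e[1],e[0])),np.linalg.norm(e)/2,np.linalg.norm(f)/2)
print("mid corners",onz(c2p([(19,41),(237,60),(234,256),(36,240)],120,150,2),.006,Mw), "mean",onz(c2p([(19,41),(237,60),(234,256),(36,240)],120,150,2),.006,Mw).mean(0))
print("near edge",onz(c2p([(304,60),(517,59)],120,150,2),.006,Mw))
E
```

```text
[0.62510067 0.10292605 0.12855319] [0.62378317 0.10087094] -2.533587763934421 0.058287194644578585 0.0398861079564301
mid corners [[ 0.57081811 -0.04616122]
 [ 0.58170431  0.03625028]
 [ 0.66500033  0.02447336]
 [ 0.65364819 -0.0580449 ]] mean [ 0.61779274 -0.01087062]
near edge [[0.58284078 0.0622042 ]
 [0.58608015 0.14507314]]
```

```bash
python3 - <<'E'
from h import *
goto(.6275,.1037,.0115,87.5)
E
```

```text
shift mm [117.1  -0.3   1.5] cur yaw(tool y) 87.66 tilt 0.72 deg
  turn 0.16 -> j6 about -78 or -92
  turn -179.84 -> j6 about -258 or 88
```

play_rows:
  plan:
    - [[1,0.03,0,0.001,0],[1,0.06,0,0.001,0],[1,0.085,0,0.0015,0],[1,0.1,0,0.0015,0],[1,0.108,0,0.0015,0],[1,0.113,0,0.0015,0],[1,0.115,0,0.0015,0],[1,0.116,0,0.0015,0],[1,0.117,0,0.0015,0],[1,0.117,0,0.0015,0]]

```text
clock: 6.8
position: [0.6279, 0.104, 0.0121]
ee_rot: [0.71, 0.018, 0.704, -0.011]
contact_force: [0.4, -1.2, -3.3]
width: 0.0532
```

```bash
python3 - <<'E'
from h import *
s=manip.get_state();print(s["position"],s["contact_force"]);goto(.6275,.1037,.0115,87.5)
E
```

```text
[0.62789716 0.10400161 0.01214675] [ 0.44647568 -1.20951252 -3.31832112]
shift mm [ 0.6 -0.3 -0.4] cur yaw(tool y) 87.65 tilt 0.77 deg
  turn 0.15 -> j6 about -79 or -92
  turn -179.85 -> j6 about -259 or 88
```

play_rows:
  plan:
    - [[1,0.001,0,0,0],[1,0.0015,0,0,0],[1,0.0015,0,0,0]]

```text
clock: 7.1
position: [0.6283, 0.104, 0.0114]
ee_rot: [0.71, 0.018, 0.703, -0.011]
contact_force: [-1.1, -0.4, 0.8]
width: 0.0529
```

Contact: the weight has come off the wrist. Releasing and rising.

play_rows:
  plan:
    - [[0.6,0,0,0,0],[0.2,0,0,0,0],[0,0,0,0,0],[0,0,0,0,0],[0,0,0,0,0],[0,-0.02,0,0,0],[0,-0.06,0,0,0],[0,-0.11,0,0,0],[0,-0.15,0,0,0],[0,-0.15,0,0,0]]

```text
clock: 8.1
position: [0.631, 0.1028, 0.1687]
ee_rot: [0.715, 0.018, 0.698, -0.011]
contact_force: [0.1, 0.3, -0.5]
width: 0.0856
```

```bash
python3 - <<'E'
from h import *
s=snap("w_p2");print(s["clock"],s["position"])
zoom("w_p2",120,100,400,300,2,"w_p2_z")
goto(.460,-.0675,.16,0,s)
goto(.460,-.0675,.16,45,s)
E
```

```text
8.1 [0.63104548 0.10277219 0.16868956]
shift mm [   2.8 -177.2 -164.1] cur yaw(tool y) 87.67 tilt 1.50 deg
  turn 87.67 -> j6 about -9 or -162
  turn -92.33 -> j6 about -189 or 18
shift mm [   2.8 -177.2 -164.1] cur yaw(tool y) 87.67 tilt 1.50 deg
  turn 42.67 -> j6 about -54 or -117
  turn -137.33 -> j6 about -234 or 63
```

View pics/w_p2_z.png

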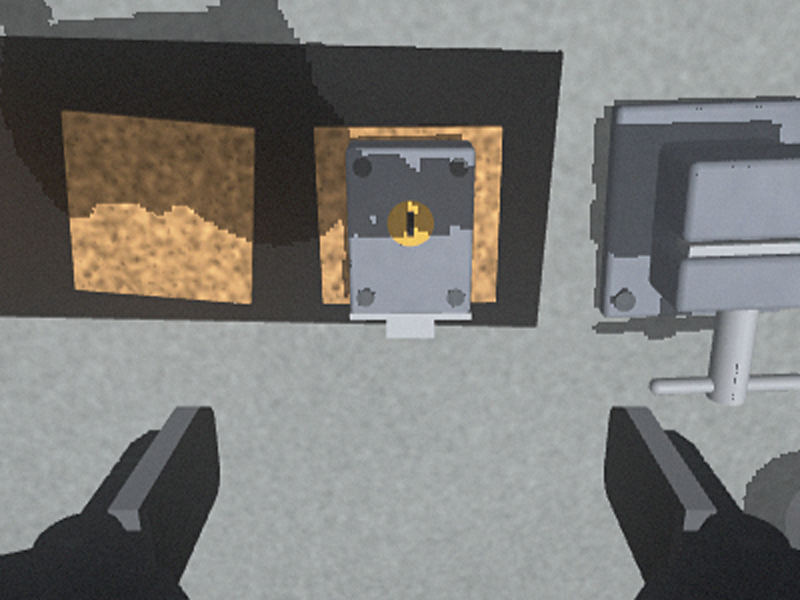

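The case is standing on the near pad, with the pad corners at (315,126), (503,126), (496,302) and (323,303) in the zoom. Measuring how well it is centred, and the tool's tilt:

```bash
python3 - <<'E'
from h import *
Mw=np.load("w_p2.npz")["M"];s=manip.get_state();print(wristM(s)[1][:3,0],s["qd"],s["clock"])
pc=c2p([(315,126),(503,126),(496,302),(323,303)],120,100,2);r=c2p([(362,167),(459,167),(456,298),(366,298)],120,100,2)
cc=c2p([(347,147),(474,147),(471,313),(350,313)],120,100,2)
for p,z in((pc,.006),(r,.030),(cc,.030)):
    Y=onz(p,z,Mw);e=Y[2]+Y[3]-Y[0]-Y[1];f=Y[0]+Y[3]-Y[1]-Y[2]
    print(Y.mean(0),np.degrees(np.arctan2(e[1],e[0])),np.linalg.norm(e)/2,np.linalg.norm(f)/2)
E
```

```text
[ 0.01822032  0.01020145 -0.99978195] [-0.00014455  0.04643247  0.07932002  0.00028688 -0.00758769  0.00284215] 8.15
[0.62581383 0.10249319] -2.282110064709774 0.08378831937292935 0.08319008603522002
[0.62678059 0.10284752] -2.179557420926533 0.05830836519204143 0.04005026470631452
[0.62626181 0.10277148] -2.395415525499639 0.07374527876401471 0.053094746160695275
```

play_rows:
  plan:
    - [[0,0,-0.02,-0.018,5],[0,0,-0.045,-0.042,11],[0,0,-0.07,-0.065,17],[0,0,-0.095,-0.088,23],[0,0,-0.12,-0.111,29],[0,0,-0.145,-0.134,35],[0,0,-0.165,-0.153,40],[0,0.002,-0.177,-0.164,43],[0,0.002,-0.177,-0.164,43],[0,0.002,-0.177,-0.164,43]]

```text
clock: 9.15
position: [0.4578, -0.0672, 0.1578]
ee_rot: [0.657, 0.279, 0.648, -0.267]
contact_force: [0.9, 0.3, -0.3]
width: 0.0853
```

```bash
python3 - <<'E'
from h import *
s=snap("w_k");print(s["clock"],s["position"],wristM(s)[1][:3,0])
zoom("w_k",180,100,300,220,2.6,"w_k_z")
E
```

```text
9.15 [ 0.45779166 -0.06723353  0.15777683] [ 0.01717507  0.01108499 -0.99979105]
```

View pics/w_k_z.png

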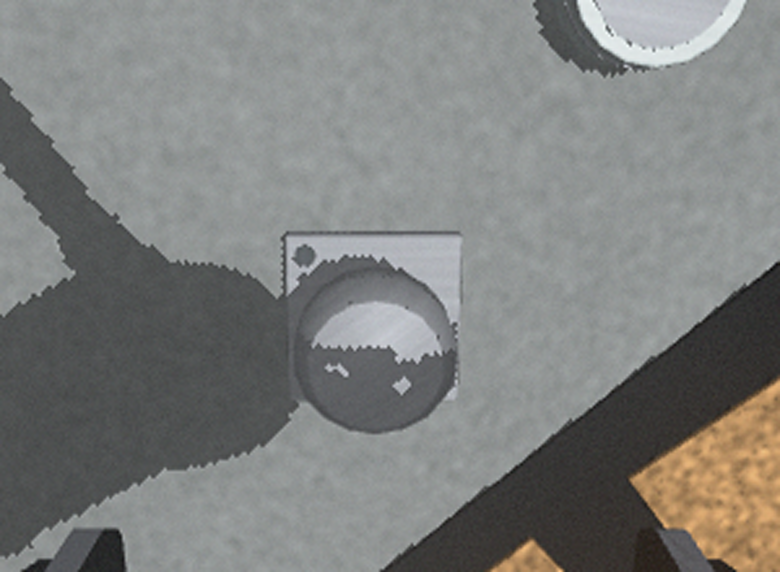

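The knob head's outline spans x 295–457 and y 268–433 in the zoom, centre about (376,350). The upper rose corners are at (285,233) and (462,233).

```bash
python3 - <<'E'
from h import *
Mw=np.load("w_k.npz")["M"]
print(onz(c2p([(376,350)],180,100,2.6),.046,Mw))
Y=onz(c2p([(285,233),(462,233),(457,400)],180,100,2.6),.008,Mw);print(Y,(Y[0]+Y[2])/2,[np.degrees(np.arctan2(*(Y[1]-Y[0])[::-1])),np.degrees(np.arctan2(*(Y[2]-Y[1])[::-1]))],np.linalg.norm(Y[1]-Y[0]),np.linalg.norm(Y[2]-Y[1]))
# height of rose corners from wrist+top ; wrist (-x+y?) 
ta=c2p([(24,158),(141,276),(259,161),(140,42)],335,250,5.3);wa=c2p([(462,233),(285,233)],180,100,2.6)
print(tri(ta[:2],wa,"top",None,None,Mw), tri(c2p([(148,155)],335,250,5.3),c2p([(376,350)],180,100,2.6),"top",None,None,Mw))
goto(.460,-.0677,.022,44.5)
E
```

```text
[[ 0.45830277 -0.06792893]]
[[ 0.41691312 -0.06821103]
 [ 0.45913559 -0.0268441 ]
 [ 0.50120829 -0.06944705]] [ 0.4590607  -0.06882904] [np.float64(44.41359203499349), np.float64(-45.35879392990655)] 0.059109735625894486 0.0598758974278286
[[ 0.46048493 -0.02677809  0.00170822]
 [ 0.41798881 -0.06836021  0.00463176]] [[ 0.45981979 -0.06837271  0.04132349]]
shift mm [136.  -2.   1.] cur yaw(tool y) 44.69 tilt 1.20 deg
  turn 0.19 -> j6 about -53 or -72
  turn -179.81 -> j6 about -233 or 108
```

```bash
python3 - <<'E'
from h import *
goto(.4597,-.0683,.019,44.5)
E
```

```text
shift mm [139.   -2.7   1.2] cur yaw(tool y) 44.69 tilt 1.20 deg
  turn 0.19 -> j6 about -53 or -72
  turn -179.81 -> j6 about -233 or 108
```

play_rows:
  plan:
    - [[0,0.03,-0.003,0.001,0],[0,0.065,-0.003,0.001,0],[0,0.1,-0.003,0.001,0],[0,0.122,-0.003,0.001,0],[0,0.133,-0.003,0.001,0],[0,0.139,-0.003,0.001,0],[0,0.139,-0.003,0.001,0],[0,0.139,-0.003,0.001,0],[0,0.139,-0.003,0.001,0]]

```text
clock: 10.1
position: [0.4604, -0.0686, 0.02]
ee_rot: [0.658, 0.278, 0.647, -0.266]
contact_force: [0.0, -0.0, 0.3]
width: 0.0856
```

```bash
python3 - <<'E'
from h import *
goto(.4597,-.0683,.019,44.5)
E
```

```text
shift mm [ 1.  -0.3 -0.7] cur yaw(tool y) 44.70 tilt 1.29 deg
  turn 0.20 -> j6 about -54 or -73
  turn -179.80 -> j6 about -234 or 107
```

play_rows:
  plan:
    - [[0.5,0,0,0,0],[1,0,0,0,0],[1,0,0,0,0],[1,0,0,0,0],[1,0,0,0,0],[1,0,0,0,0],[1,0,0,0,0],[1,0,0,0,0]]
  grip_force: 40

```text
clock: 10.9
position: [0.4609, -0.0686, 0.0209]
ee_rot: [0.658, 0.279, 0.647, -0.266]
contact_force: [-0.5, 0.6, 6.2]
width: 0.0486
```

play_rows:
  plan:
    - [[1,-0.01,0,0,0],[1,-0.025,0,0,0],[1,-0.045,0,0,0],[1,-0.065,0,0,0],[1,-0.08,0,0,0],[1,-0.09,0,0,0],[1,-0.09,0,0,0],[1,-0.09,0,0,0]]

```text
clock: 11.7
position: [0.4584, -0.0694, 0.1105]
ee_rot: [0.658, 0.279, 0.647, -0.266]
contact_force: [0.3, 0.2, -3.7]
width: 0.0485
```

```bash
python3 - <<'E'
from h import *
s=manip.get_state();print(s["contact_force"])
goto(.6183,-.0107,.11,-7.4)
E
```

```text
[ 0.33620902  0.16490344 -3.65136812]
shift mm [  4.5 154.9  70.7] cur yaw(tool y) 44.68 tilt 1.33 deg
  turn 52.08 -> j6 about 6 or -132
  turn -127.92 -> j6 about -174 or 48
```

play_rows:
  plan:
    - [[1,0,0.015,0.007,5],[1,0,0.035,0.016,12],[1,0.001,0.06,0.027,20],[1,0.002,0.085,0.039,28],[1,0.003,0.11,0.05,36],[1,0.004,0.132,0.06,44],[1,0.004,0.147,0.067,50],[1,0.004,0.155,0.071,52],[1,0.004,0.155,0.071,52],[1,0.004,0.155,0.071,52],[1,0.004,0.155,0.071,52]]

```text
clock: 12.8
position: [0.6173, -0.011, 0.1097]
ee_rot: [0.469, 0.538, 0.466, -0.523]
contact_force: [0.7, 0.2, -3.7]
width: 0.0485
```

```bash
python3 - <<'E'
from h import *
s=snap("w_k2");print(s["clock"],s["position"],wristM(s)[1][:3,0])
goto(.6183,-.0107,.028,-7.4)
E
```

```text
12.8 [ 0.61725467 -0.01100324  0.10965832] [ 0.01837279  0.01039383 -0.99977718]
shift mm [82.  -0.6  0.6] cur yaw(tool y) -7.32 tilt 1.24 deg
  turn 0.08 -> j6 about 6 or -8
  turn -179.92 -> j6 about -174 or 172
```

View pics/w_k2.png

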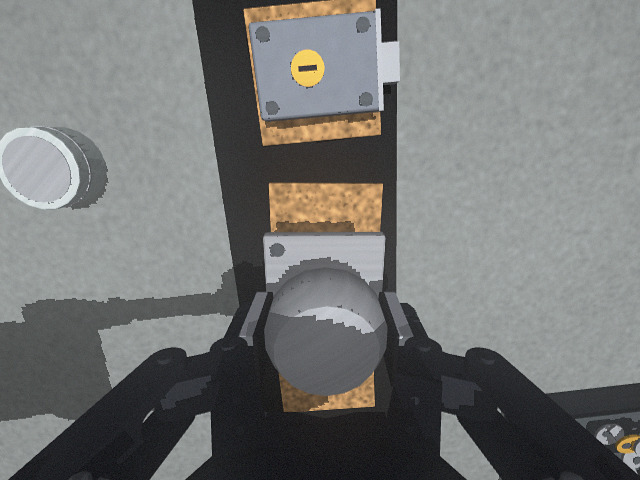

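The rose lines up with the mid pad: its far edge runs (264,235)–(385,235) and the pad edge (269,183)–(383,183). I'll work out the remaining offset from this one view.

```bash
python3 - <<'E'
from h import *
Mw=np.load("w_k2.npz")["M"];s=manip.get_state()
zr=s["position"][2]-.0209+.008
for p,z,L in(([(264,235),(385,235)],zr,.030),([(269,183),(383,183)],.006,.042)):
    Y=onz(p,z,Mw);e=Y[1]-Y[0];n=np.array([e[1],-e[0]])/np.linalg.norm(e)
    print(Y,np.degrees(np.arctan2(e[1],e[0])),np.linalg.norm(e),"centre",Y.mean(0)+n*L)
print(s["position"])
E
```

```text
[[0.59143981 0.02270352]
 [0.64937336 0.01494401]] -7.6286916350861205 0.05845088490876535 centre [ 0.616424   -0.01091071]
[[0.58308965 0.03545795]
 [0.66550886 0.02464777]] -7.472316471708547 0.08312511898276882 centre [ 0.61883728 -0.01159047]
[ 0.61745351 -0.01103857  0.10996349]
```

```bash
python3 - <<'E'
from h import *
goto(.6197,-.0115,.028,-7.4)
E
```

```text
shift mm [82.   0.8  1.2] cur yaw(tool y) -7.32 tilt 1.24 deg
  turn 0.08 -> j6 about 6 or -8
  turn -179.92 -> j6 about -174 or 172
```

play_rows:
  plan:
    - [[1,0.025,0.001,0.001,0],[1,0.05,0.001,0.001,0],[1,0.068,0.001,0.001,0],[1,0.077,0.001,0.001,0],[1,0.081,0.001,0.001,0],[1,0.082,0.001,0.001,0],[1,0.083,0.001,0.001,0],[1,0.083,0.001,0.001,0],[1,0.083,0.001,0.001,0]]

```text
clock: 13.75
position: [0.6204, -0.0114, 0.0278]
ee_rot: [0.469, 0.539, 0.465, -0.523]
contact_force: [-0.4, 0.1, -3.6]
width: 0.0487
```

play_rows:
  plan:
    - [[1,0.001,-0.0005,0,0],[1,0.0015,-0.0005,0,0],[1,0.0015,-0.0005,0,0]]

```text
clock: 14.05
position: [0.6205, -0.0108, 0.0271]
ee_rot: [0.469, 0.539, 0.465, -0.522]
contact_force: [-0.5, 3.1, 2.1]
width: 0.0484
```

play_rows:
  plan:
    - [[0.6,0,0,0,0],[0.2,0,0,0,0],[0,0,0,0,0],[0,0,0,0,0],[0,0,0,0,0],[0,-0.02,0,0,0],[0,-0.06,0,0,0],[0,-0.1,0,0,0],[0,-0.12,0,0,0],[0,-0.13,0,0,0],[0,-0.13,0,0,0],[0,-0.13,0,0,0]]

```text
clock: 15.25
position: [0.6167, -0.0121, 0.1558]
ee_rot: [0.469, 0.539, 0.465, -0.523]
contact_force: [0.1, 1.0, -0.6]
width: 0.0852
```

```bash
python3 - <<'E'
from h import *
s=snap("w_k3");print(s["clock"],s["position"],wristM(s)[1][:3,0])
zoom("w_k3",170,60,300,220,2.6,"w_k3_z")
goto(.393,-.267,.15,0,s)
E
```

```text
15.25 [ 0.61673587 -0.012139    0.15579571] [ 0.01969513  0.0109965  -0.99974556]
shift mm [  -1.4 -189.5  281.3] cur yaw(tool y) -7.32 tilt 1.29 deg
  turn -7.32 -> j6 about -34 or 32
  turn 172.68 -> j6 about 146 or -148
```

View pics/w_k3_z.png

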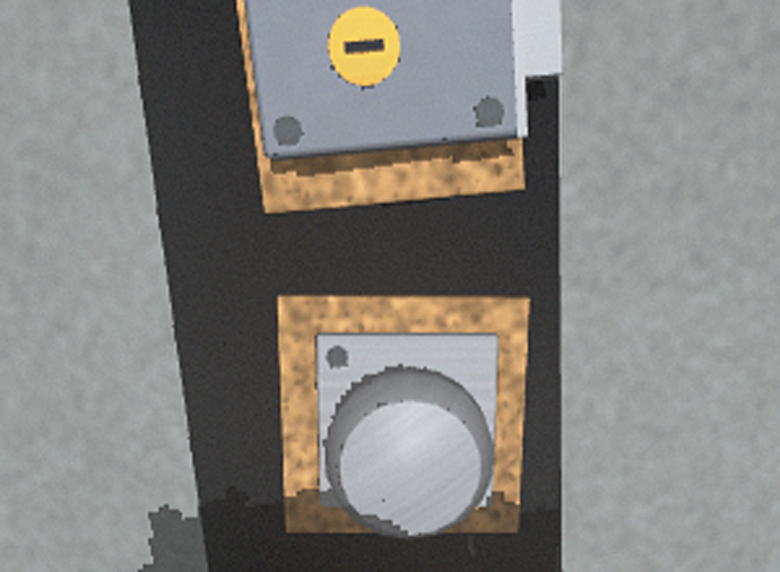

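```bash
python3 - <<'E'
from h import *
Mw=np.load("w_k3.npz")["M"]
for p,z in(([(278,296),(529,298),(519,532),(286,532)],.006),([(316,334),(498,335),(491,506),(321,506)],.014)):
    Y=onz(c2p(p,170,60,2.6),z,Mw);e=Y[1]-Y[0]+Y[2]-Y[3];f=Y[0]+Y[1]-Y[2]-Y[3];print(Y.mean(0),np.degrees(np.arctan2(e[1],e[0])),np.linalg.norm(e)/2,np.linalg.norm(f)/2)
E
```

```text
[ 0.61832634 -0.01115938] -7.8458018883778085 0.08321238611011585 0.0833825376018984
[ 0.61942791 -0.01040712] -7.782630345578692 0.05897959655170193 0.059391446892674
```

play_rows:
  plan:
    - [[0,0,-0.015,0.022,-1],[0,0,-0.04,0.06,-2],[0,0,-0.065,0.097,-3],[0,0,-0.09,0.134,-4],[0,0,-0.115,0.171,-5],[0,0,-0.14,0.208,-6],[0,0,-0.165,0.245,-7],[0,0,-0.182,0.27,-7],[0,-0.001,-0.19,0.281,-7],[0,-0.001,-0.19,0.281,-7],[0,-0.001,-0.19,0.281,-7]]

```text
clock: 16.4
position: [0.3927, -0.2658, 0.1487]
ee_rot: [0.5, 0.509, 0.497, -0.494]
contact_force: [1.3, -0.2, 0.0]
width: 0.0854
```

```bash
python3 - <<'E'
from h import *
s=snap("w_c");print(s["clock"],s["position"],wristM(s)[1][:3,0])
zoom("w_c",220,120,200,150,4,"w_c_z")
E
```

```text
16.4 [ 0.39268108 -0.26582826  0.14874431] [ 0.01856406  0.01269973 -0.99974701]
```

View pics/w_c_z.png

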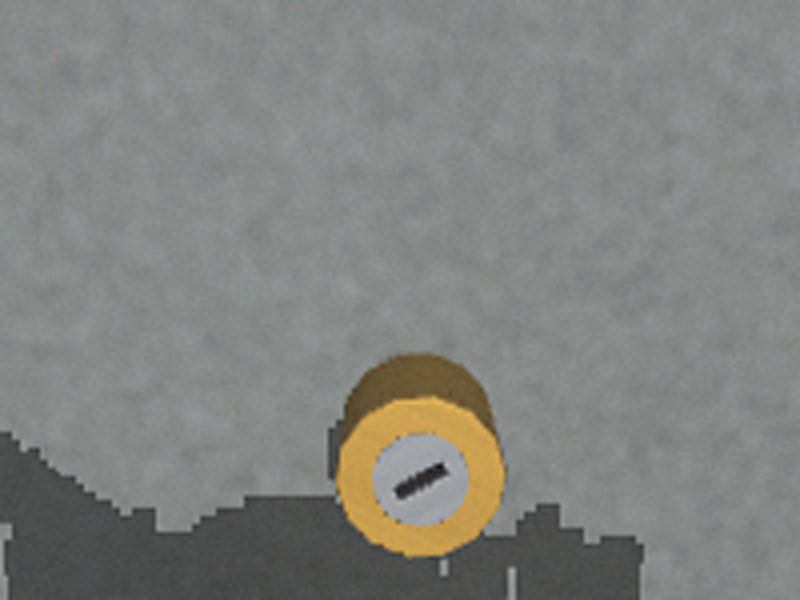

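The cylinder's top disc is centred at about (420,477) in the zoom, which is (324.5,238.8) in the image.

```bash
python3 - <<'E'
from h import *
Mw=np.load("w_c.npz")["M"]
w=c2p([(420.5,477)],220,120,4)
print(onz(w,.04,Mw),tri(c2p([(723,349)],335,250,5.3),w,"top",None,None,Mw))
goto(.3928,-.2675,.005,0)
E
```

```text
[[ 0.39336031 -0.26842401]] [[ 0.39335563 -0.26079867  0.06322755]]
shift mm [143.8  -2.8   3.7] cur yaw(tool y) -0.29 tilt 1.29 deg
  turn -0.29 -> j6 about -35 or -53
  turn 179.71 -> j6 about 145 or -233
```

play_rows:
  plan:
    - [[0,0.03,-0.0025,0.004,0],[0,0.065,-0.0025,0.004,0],[0,0.1,-0.0025,0.004,0],[0,0.125,-0.0025,0.004,0],[0,0.138,-0.0025,0.004,0],[0,0.144,-0.0025,0.004,0],[0,0.144,-0.0025,0.004,0],[0,0.144,-0.0025,0.004,0],[0,0.144,-0.0025,0.004,0]]

```text
clock: 17.35
position: [0.394, -0.2682, 0.0057]
ee_rot: [0.501, 0.509, 0.497, -0.493]
contact_force: [0.0, -0.7, 0.0]
width: 0.0853
```

play_rows:
  plan:
    - [[0.5,0,0,0,0],[1,0,0,0,0],[1,0,0,0,0],[1,0,0,0,0],[1,0,0,0,0],[1,0,0,0,0],[1,0,0,0,0],[1,0,0,0,0],[1,0,0,0,0],[1,0,0,0,0]]
  grip_force: 40

```text
clock: 18.35
position: [0.3941, -0.2683, 0.0061]
ee_rot: [0.501, 0.509, 0.496, -0.493]
contact_force: [-0.8, 0.9, 5.7]
width: 0.0332
```

play_rows:
  plan:
    - [[1,-0.01,0,0,0],[1,-0.025,0,0,0],[1,-0.045,0,0,0],[1,-0.065,0,0,0],[1,-0.08,0,0,0],[1,-0.09,0,0,0],[1,-0.09,0,0,0],[1,-0.09,0,0,0]]

```text
clock: 19.15
position: [0.3919, -0.269, 0.0958]
ee_rot: [0.501, 0.509, 0.497, -0.493]
contact_force: [0.5, 1.1, -2.8]
width: 0.0329
```

```bash
python3 - <<'E'
from h import *
s=manip.get_state();print(s["contact_force"],s["width"])
goto(.6035,-.1327,.095,-3.5)
E
```

```text
[ 0.52035587  1.0825116  -2.81168871] 0.032947391663797135
shift mm [   6.6  210.9 -137.2] cur yaw(tool y) -0.26 tilt 1.31 deg
  turn 3.24 -> j6 about -10 or -79
  turn -176.76 -> j6 about -190 or 101
```

play_rows:
  plan:
    - [[1,0,0.015,-0.01,0],[1,0.001,0.045,-0.029,1],[1,0.002,0.08,-0.052,1],[1,0.003,0.115,-0.075,2],[1,0.004,0.15,-0.098,2],[1,0.005,0.18,-0.117,3],[1,0.006,0.2,-0.13,3],[1,0.006,0.211,-0.137,3],[1,0.006,0.211,-0.137,3],[1,0.006,0.211,-0.137,3],[1,0.006,0.211,-0.137,3]]

```text
clock: 20.25
position: [0.602, -0.1336, 0.0952]
ee_rot: [0.487, 0.522, 0.484, -0.507]
contact_force: [0.2, -0.2, -2.6]
width: 0.0328
```

```bash
python3 - <<'E'
from h import *
s=snap("w_c2");print(s["clock"],s["position"],wristM(s)[1][:3,0])
zoom("w_c2",170,150,300,240,2.5,"w_c2_z")
E
```

```text
20.25 [ 0.60200488 -0.13361727  0.09519997] [ 0.01816613  0.01118293 -0.99977244]
```

View pics/w_c2_z.png

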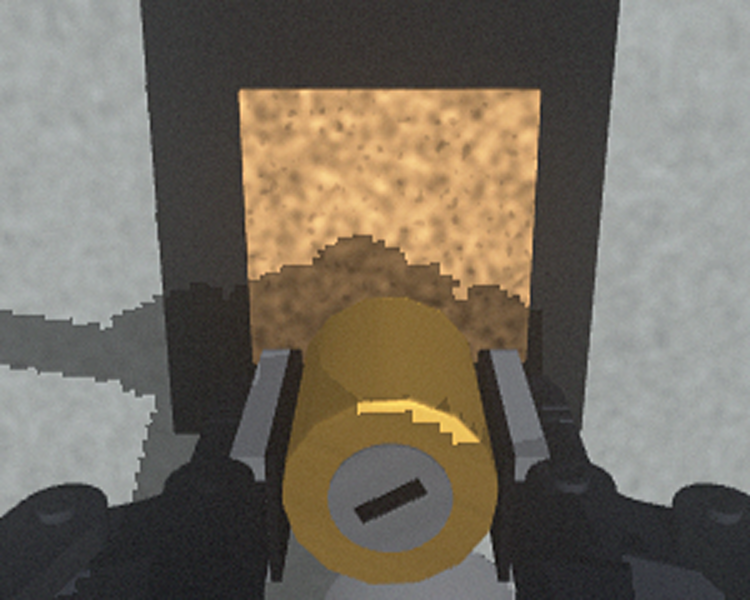

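```bash
python3 - <<'E'
from h import *
Mw=np.load("w_c2.npz")["M"];s=manip.get_state()
Y=onz(c2p([(240,90),(540,90)],170,150,2.5),.006,Mw);e=Y[1]-Y[0];n=np.array([e[1],-e[0]])/np.linalg.norm(e)
print("pad",Y.mean(0)+n*.042,np.degrees(np.arctan2(e[1],e[0])),np.linalg.norm(e))
print("cyl",onz(c2p([(390,490)],170,150,2.5),s["position"][2]-.0061+.04,Mw),s["position"])
goto(.6043,-.1330,.0125,-3.5)
E
```

```text
pad [ 0.60300633 -0.13364046] -3.5005834649465832 0.08255989490450799
cyl [[ 0.60085489 -0.13277815]] [ 0.60224127 -0.13370101  0.09546453]
shift mm [83.   0.5  0.2] cur yaw(tool y) -3.34 tilt 1.25 deg
  turn 0.16 -> j6 about -9 or -24
  turn -179.84 -> j6 about -189 or 156
```

```bash
python3 - <<'E'
from h import *
goto(.6038,-.1336,.0125,-3.5)
E
```

```text
shift mm [83.   0.   0.8] cur yaw(tool y) -3.34 tilt 1.25 deg
  turn 0.16 -> j6 about -9 or -24
  turn -179.84 -> j6 about -189 or 156
```

play_rows:
  plan:
    - [[1,0.025,0,0.001,0],[1,0.05,0,0.001,0],[1,0.068,0,0.001,0],[1,0.077,0,0.001,0],[1,0.081,0,0.001,0],[1,0.083,0,0.001,0],[1,0.0835,0,0.001,0],[1,0.0835,0,0.001,0],[1,0.0835,0,0.001,0]]

```text
clock: 21.2
position: [0.6042, -0.1339, 0.0127]
ee_rot: [0.487, 0.522, 0.483, -0.507]
contact_force: [0.5, 0.5, -1.4]
width: 0.0329
```

play_rows:
  plan:
    - [[1,0.0005,0,0,0],[1,0.001,0,0,0],[1,0.001,0,0,0]]

```text
clock: 21.5
position: [0.6046, -0.134, 0.0122]
ee_rot: [0.488, 0.522, 0.483, -0.506]
contact_force: [-0.2, -0.4, 1.0]
width: 0.033
```

play_rows:
  plan:
    - [[0.6,0,0,0,0],[0.2,0,0,0,0],[0,0,0,0,0],[0,0,0,0,0],[0,0,0,0,0],[0,-0.02,0,0,0],[0,-0.06,0,0,0],[0,-0.1,0,0,0],[0,-0.13,0,0,0],[0,-0.14,0,0,0],[0,-0.14,0,0,0],[0,-0.14,0,0,0]]

```text
clock: 22.7
position: [0.6008, -0.1351, 0.1508]
ee_rot: [0.487, 0.522, 0.484, -0.507]
contact_force: [-0.7, -0.3, -0.0]
width: 0.0855
```

```bash
python3 - <<'E'
from h import *
s=snap("w_c3");print(s["clock"],s["position"],wristM(s)[1][:3,0])
zoom("w_c3",170,100,300,220,2.6,"w_c3_z")
goto(.4415,.0677,.15,0,s)
E
```

```text
22.7 [ 0.60075082 -0.13507568  0.15079194] [ 0.01877658  0.01120429 -0.99976092]
shift mm [ 1.000e-01 -1.707e+02 -1.932e+02] cur yaw(tool y) -3.33 tilt 1.25 deg
  turn -3.33 -> j6 about 8 or -42
  turn 176.67 -> j6 about 188 or -222
```

View pics/w_c3_z.png

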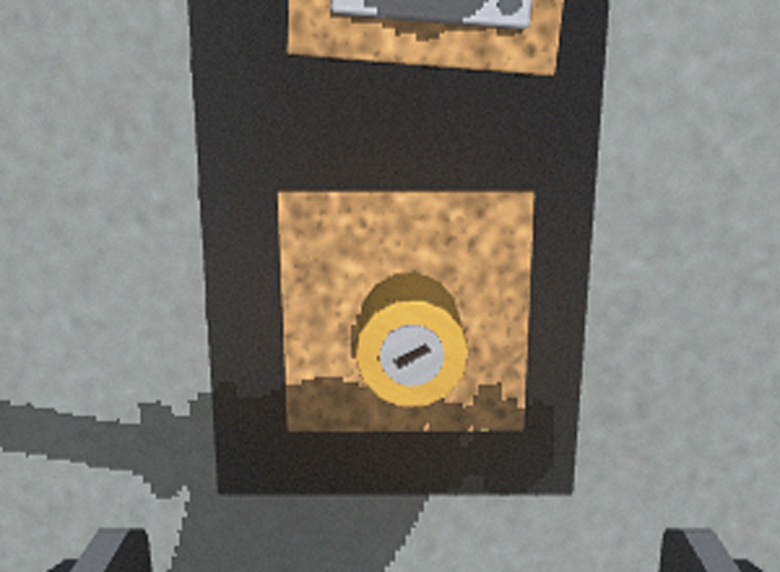

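```bash
python3 - <<'E'
from h import *
Mw=np.load("w_c3.npz")["M"]
Y=onz(c2p([(277,192),(533,192),(525,432),(287,432)],170,100,2.6),.006,Mw);print(Y.mean(0))
print(onz(c2p([(412,354)],170,100,2.6),.046,Mw))
E
```

```text
[ 0.60299303 -0.13346012]
[[ 0.60402781 -0.13419559]]
```

play_rows:
  plan:
    - [[0,0,-0.015,-0.017,0],[0,0,-0.042,-0.048,-1],[0,0,-0.07,-0.079,-1],[0,0,-0.098,-0.111,-2],[0,0,-0.125,-0.141,-2],[0,0,-0.15,-0.17,-3],[0,0,-0.165,-0.187,-3],[0,0,-0.171,-0.193,-3],[0,0,-0.171,-0.193,-3],[0,0,-0.171,-0.193,-3]]

```text
clock: 23.75
position: [0.4417, 0.067, 0.1493]
ee_rot: [0.5, 0.509, 0.497, -0.494]
contact_force: [-0.3, 0.2, 0.1]
width: 0.0853
```

```bash
python3 - <<'E'
from h import *
s=snap("w_t");print(s["clock"],s["position"],wristM(s)[1][:3,0])
zoom("w_t",220,120,200,150,4,"w_t_z")
E
```

```text
23.75 [0.44168136 0.06701406 0.14928757] [ 0.01754643  0.01096495 -0.99978592]
```

View pics/w_t_z.png

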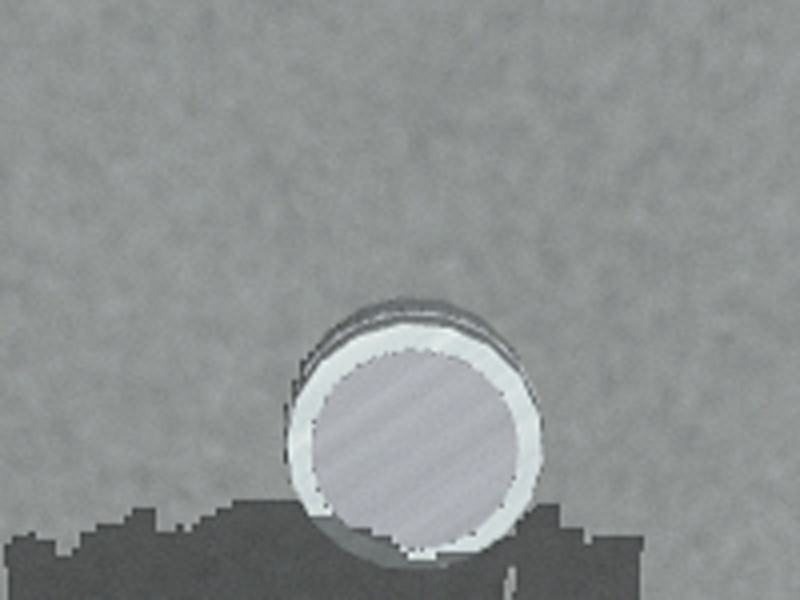

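The tin's top disc spans x 288–542 and y 322–568 in the zoom, so its centre is about (415,446).

```bash
python3 - <<'E'
from h import *
Mw=np.load("w_t.npz")["M"]
print(onz(c2p([(415,446)],220,120,4),.03,Mw))
goto(.4415,.0672,.008,0)
E
```

```text
[[0.44132057 0.06744189]]
shift mm [141.4  -3.    1.2] cur yaw(tool y) -0.37 tilt 1.20 deg
  turn -0.37 -> j6 about 8 or -10
  turn 179.63 -> j6 about 188 or -190
```

play_rows:
  plan:
    - [[0,0.03,-0.003,0.001,0],[0,0.065,-0.003,0.001,0],[0,0.1,-0.003,0.001,0],[0,0.125,-0.003,0.001,0],[0,0.136,-0.003,0.001,0],[0,0.141,-0.003,0.001,0],[0,0.141,-0.003,0.001,0],[0,0.141,-0.003,0.001,0],[0,0.141,-0.003,0.001,0]]

```text
clock: 24.7
position: [0.4424, 0.0672, 0.0091]
ee_rot: [0.501, 0.509, 0.496, -0.494]
contact_force: [-0.6, 1.1, -0.3]
width: 0.0855
```

play_rows:
  plan:
    - [[0.5,0,0,0,0],[1,0,0,0,0],[1,0,0,0,0],[1,0,0,0,0],[1,0,0,0,0],[1,0,0,0,0],[1,0,0,0,0],[1,0,0,0,0]]
  grip_force: 30

```text
clock: 25.5
position: [0.4428, 0.0672, 0.0099]
ee_rot: [0.501, 0.51, 0.496, -0.494]
contact_force: [-0.6, -0.4, 6.3]
width: 0.0516
```

play_rows:
  plan:
    - [[1,-0.01,0,0,0],[1,-0.025,0,0,0],[1,-0.045,0,0,0],[1,-0.065,0,0,0],[1,-0.08,0,0,0],[1,-0.09,0,0,0],[1,-0.09,0,0,0],[1,-0.09,0,0,0]]

```text
clock: 26.3
position: [0.4406, 0.0662, 0.0998]
ee_rot: [0.501, 0.509, 0.496, -0.494]
contact_force: [0.5, -1.1, -1.1]
width: 0.0516
```

```bash
python3 - <<'E'
from h import *
s=manip.get_state();print(s["contact_force"],s["width"])
goto(.6262,.1032,.115,-2.4)
E
```

```text
[ 0.54964111 -1.06250317 -1.10901073] 0.05160908838126485
shift mm [-10.9 185.6 -38.3] cur yaw(tool y) -0.36 tilt 1.34 deg
  turn 2.04 -> j6 about 11 or -13
  turn -177.96 -> j6 about -169 or 167
```

play_rows:
  plan:
    - [[1,-0.005,0.012,-0.003,0],[1,-0.01,0.038,-0.008,0],[1,-0.011,0.07,-0.015,1],[1,-0.011,0.102,-0.021,1],[1,-0.011,0.134,-0.028,2],[1,-0.011,0.16,-0.033,2],[1,-0.011,0.177,-0.037,2],[1,-0.011,0.186,-0.038,2],[1,-0.011,0.186,-0.038,2],[1,-0.011,0.186,-0.038,2],[1,-0.011,0.186,-0.038,2]]

```text
clock: 27.4
position: [0.6251, 0.1027, 0.1147]
ee_rot: [0.491, 0.518, 0.488, -0.503]
contact_force: [-0.3, -0.9, -0.9]
width: 0.0515
```

```bash
python3 - <<'E'
from h import *
s=snap("w_t2");print(s["clock"],s["position"],wristM(s)[1][:3,0])
zoom("w_t2",170,150,300,240,2.5,"w_t2_z")
E
```

```text
27.4 [0.62509806 0.10273789 0.11474171] [ 0.01894071  0.01071164 -0.99976323]
```

View pics/w_t2_z.png

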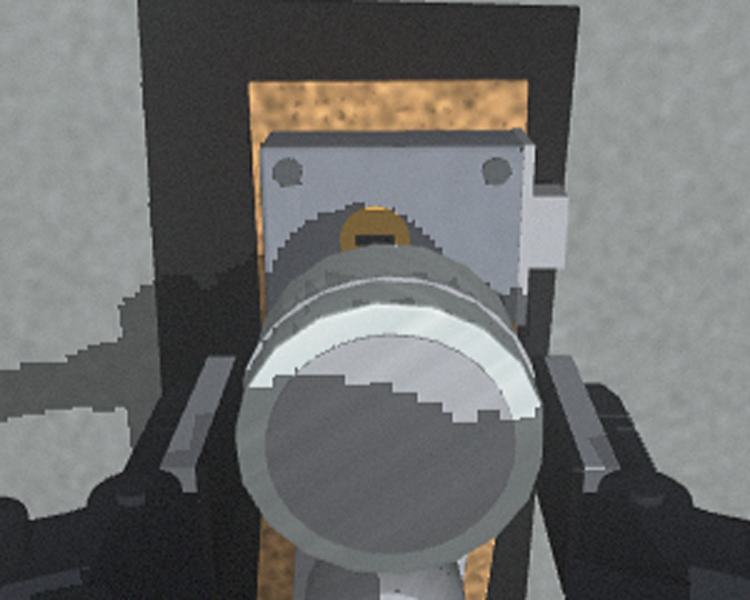

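```bash
python3 - <<'E'
from h import *
Mw=np.load("w_t2.npz")["M"];s=manip.get_state()
for p,L in(([(287,172),(496,171)],.020),([(261,145),(523,145)],.027)):
    Y=onz(c2p(p,170,150,2.5),.030,Mw);e=Y[1]-Y[0];n=np.array([e[1],-e[0]])/np.linalg.norm(e)
    print("case",Y.mean(0)+n*L,np.degrees(np.arctan2(e[1],e[0])),np.linalg.norm(e))
print("tin",onz(c2p([(389,438)],170,150,2.5),s["position"][2]-.0099+.03,Mw),s["position"])
goto(.6270,.1035,.0415,-2.4)
E
```

```text
case [0.62655429 0.10269784] -2.3838283724628777 0.05811693280110856
case [0.62663666 0.10321002] -2.63100677984902 0.07214839457306146
tin [[0.62398626 0.10391722]] [0.6253045  0.10278835 0.11498411]
shift mm [73.5  0.3  0.1] cur yaw(tool y) -2.37 tilt 1.28 deg
  turn 0.03 -> j6 about 12 or -2
  turn -179.97 -> j6 about -168 or 178
```

```bash
python3 - <<'E'
from h import *
goto(.6264,.103,.0415,-2.4)
E
```

```text
shift mm [73.5 -0.3  0.6] cur yaw(tool y) -2.37 tilt 1.28 deg
  turn 0.03 -> j6 about 11 or -2
  turn -179.97 -> j6 about -169 or 178
```

play_rows:
  plan:
    - [[1,0.02,0,0.0005,0],[1,0.042,0,0.0005,0],[1,0.058,0,0.0005,0],[1,0.067,-0.0005,0.0005,0],[1,0.071,-0.0005,0.0005,0],[1,0.073,-0.0005,0.0005,0],[1,0.074,-0.0005,0.0005,0],[1,0.074,-0.0005,0.0005,0],[1,0.074,-0.0005,0.0005,0]]

```text
clock: 28.35
position: [0.6266, 0.1031, 0.0416]
ee_rot: [0.492, 0.518, 0.487, -0.502]
contact_force: [-0.6, -1.0, -0.2]
width: 0.0514
```

play_rows:
  plan:
    - [[1,0.001,0,0,0],[1,0.0015,0,0,0],[1,0.002,0,0,0],[1,0.002,0,0,0]]

```text
clock: 28.75
position: [0.6269, 0.1032, 0.04]
ee_rot: [0.492, 0.518, 0.487, -0.502]
contact_force: [-1.3, 1.0, 1.7]
width: 0.0515
```

play_rows:
  plan:
    - [[0.6,0,0,0,0],[0.2,0,0,0,0],[0,0,0,0,0],[0,0,0,0,0],[0,0,0,0,0],[0,-0.02,0,0,0],[0,-0.06,0,0,0],[0,-0.1,0,0,0],[0,-0.13,0,0,0],[0,-0.14,0,0,0],[0,-0.14,0,0,0],[0,-0.14,0,0,0]]

```text
clock: 29.95
position: [0.6229, 0.1016, 0.1784]
ee_rot: [0.491, 0.518, 0.488, -0.503]
contact_force: [-1.1, 0.2, -0.4]
width: 0.0854
```

```bash
python3 - <<'E'
from h import *
s=snap("w_t3");print(s["clock"],s["position"],s["contact_force"])
goto(.45,-.05,.25,None,s)
zoom("w_t3",170,100,300,220,2.6,"w_t3_z")
E
```

```text
29.95 [0.62287782 0.10160712 0.17837441] [-1.11100501  0.2480562  -0.36349351]
shift mm [ -76.4 -165.2  157.7] cur yaw(tool y) -2.37 tilt 1.22 deg
```

View pics/w_t3_z.png

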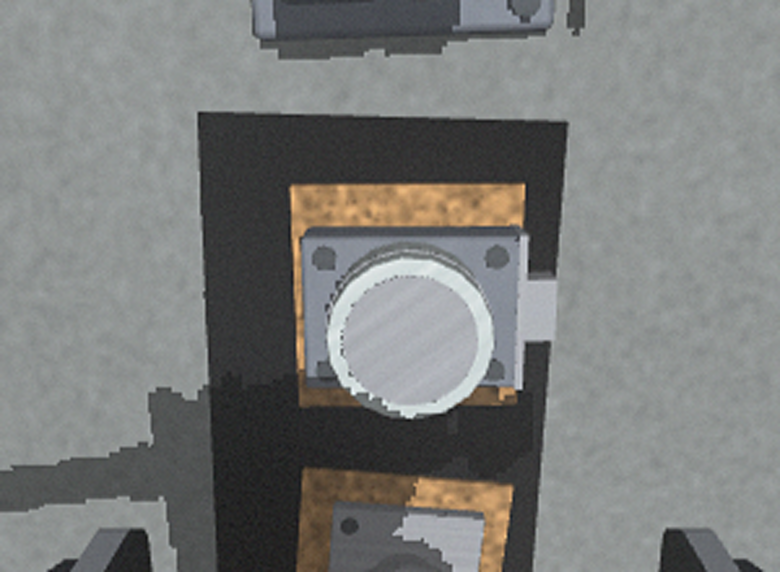

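The tin is sitting on the case, with its top disc centred at about (410,337) in the zoom. I'll measure it, then move the arm clear for a final check from the fixed cameras.

```bash
python3 - <<'E'
from h import *
Mw=np.load("w_t3.npz")["M"]
print("tin",onz(c2p([(410.5,337)],170,100,2.6),.06,Mw),"case",onz(c2p([(325,258),(497,257),(494,370),(327,370)],170,100,2.6),.03,Mw).mean(0))
E
```

```text
tin [[0.62603141 0.10377181]] case [0.62683723 0.10292346]
```

play_rows:
  plan:
    - [[0,-0.01,-0.012,0.012,0],[0,-0.03,-0.035,0.034,0],[0,-0.05,-0.065,0.062,0],[0,-0.065,-0.095,0.09,0],[0,-0.075,-0.125,0.118,0],[0,-0.075,-0.155,0.146,0],[0,-0.075,-0.185,0.17,0],[0,-0.075,-0.215,0.18,0],[0,-0.075,-0.235,0.18,0],[0,-0.075,-0.24,0.18,0],[0,-0.075,-0.24,0.18,0],[0,-0.075,-0.24,0.18,0]]

```text
clock: 31.2
position: [0.3749, -0.0692, 0.2466]
ee_rot: [0.491, 0.517, 0.488, -0.503]
contact_force: [0.6, -0.4, -0.2]
width: 0.0851
```

```bash
python3 - <<'E'
from h import *
for n in("scene","top"):
    im,d=manip.get_image(n);np.savez(n+"9.npz",im=im,d=d);cv2.imwrite(f"pics/{n}9.png",im[:,:,::-1])
zoom("top9",160,140,350,130,2.28,"top9_z");zoom("scene9",140,170,360,180,2.2,"scene9_z")
s=manip.get_state();print(s["clock"],s["position"])
E
```

```text
31.3 [ 0.37511119 -0.06915817  0.24656483]
```

View pics/top9_z.png

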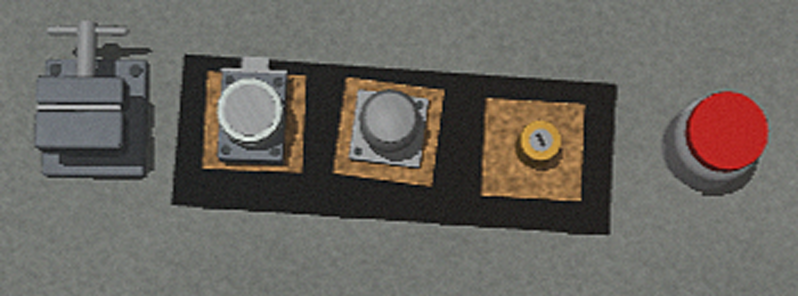

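View pics/scene9_z.png

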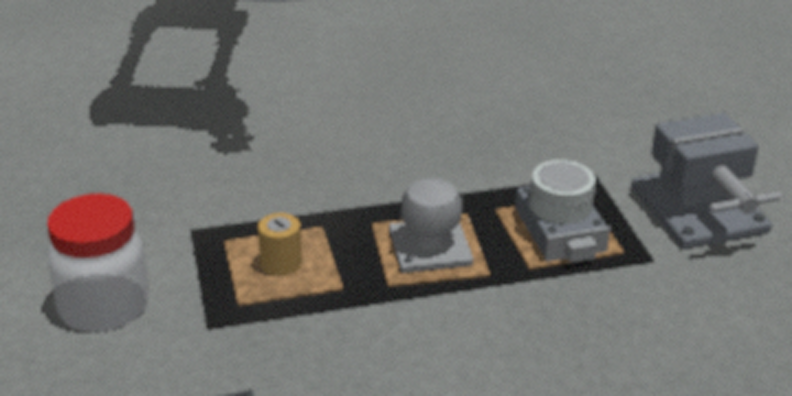

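Everything stands upright in the right order. I'll do a last number check from the top camera and then hand in.

```bash
python3 - <<'E'
from h import *
f=lambda p:c2p([p],160,140,2.28)
g=lambda p:c2p([p],140,170,2.2)
print("tin",onz(f((250,110)),.06,M("top")),tri(f((250,110)),g((563,180))))
print("cyl",onz(f((540,141)),.046,M("top")),tri(f((540,141)),g((279,225))))
print("knob top",onz(f((390,118)),.062,M("top")))
a=np.load("top0.npz");b=np.load("top9.npz")
print("jar px change",np.abs(a["im"][170:230,450:505].astype(int)-b["im"][170:230,450:505]).mean())
d=b["d"];R,t,K=P["top"]["R"],P["top"]["t"],P["top"]["intrinsics"]
for nm,(u,v) in dict(tin=(269,188),knob=(331,191),cyl=(396,204)).items():
    z=np.median(d[v-2:v+3,u-2:u+3]);print(nm,R.T@(z*np.linalg.inv(K)@[u,v,1]-t))
manip.sign_off()
E
```

```text
tin [[0.62630129 0.10355208]] [[0.62662233 0.10312976 0.05694811]]
cyl [[ 0.60359106 -0.13221588]] [[ 0.60358567 -0.13334031  0.04465207]]
knob top [[ 0.61949012 -0.00935325]]
jar px change 3.243232323232323
tin [0.6257169  0.10377759 0.06055773]
knob [ 0.61920426 -0.01007065  0.0660041 ]
cyl [ 0.59844985 -0.13139759  0.04677784]
the job is handed in; nothing more can be done
```

The job is done and handed in at about 31 s of the 96 s allowed. The lock case is on the pad next to the vice, the knob on the middle pad, and the cylinder on the far pad. The tin sits on top of the case.

| Part | Offset from centre (wrist view) | Other checks |
|---|---|---|
| Lock case on pad | about 1 mm | turned to match the pad edges |
| Knob on pad | about 1.3 mm | top at 66 mm, as expected |
| Cylinder on pad | about 1.2 mm | top at 47 mm, as expected |
| Tin on case | about 1.2 mm | top at 60.6 mm, as expected |

- **Last pictures:** the final scene and top views show everything upright, the arm clear, and the jar where it stood. The picture around the jar hardly changed from the start; that comparison gave no exact position for it.
- **Forces:** the wrist force readings I took after each move stayed below 7 N.
- **Disagreements:** the cameras disagreed by 1–2 mm, which is within their calibration. The triangulated heights also read low, with the tin at 57 mm and the cylinder at 45 mm. One wrist-and-top height for the cylinder came out at 63 mm; I ignored it because the two views were too close together.
- **Tool tilt:** the tool drifted to about 1.3° off vertical during the job. The parts still settled flat on the pads when released.

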